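# Swap a battery cover from a scrap radio to a repaired one

### The job

The battery cover on the scrap radio is needed for the repaired radio beside it, whose battery bay stands open. Gently pinch the cover's two opposite side tabs in together so that its catches unhook, lift it straight off with both tabs held in, carry it over and lower it into the open bay, feeling for the opening because that radio lies loosely in its cradle. Press it down against the rubber seal until it is fully home, so that both catches snap out under the edge and hold it down level; then let go, without wrenching, forcing or crushing anything and leaving the other things on the bench alone.

Things in the scene. Friction and masses are not known exactly. Their poses are not given: they have to be found in the camera images.
- cover: black battery cover, first latched on the scrap radio: 138 x 58 (over the tabs) x 26 mm, 80 to 115 g. Origin in its middle, half-way up the tabs; x along its length, y from tab to tab, z up; fits either way round. Raised back 116 x 32 mm, top 13 mm above the origin. While it is latched the radio's flat back lies 14.5 mm under the origin, with room for fingers beside the tabs down to it
- cover_foot (a point): middle of the cover's flange underside, 13 mm under its origin. Below it: tongues 12 mm deep with tapered tips, and on each tab a leg 20 mm deep with an outward catch, sloped below. In a bay it has 1.5 mm of room each way; the tapers find the opening from about 3 mm off. With both tabs in it drops in freely; with them out it takes about 20 N to snap in
- tab_a (a joint): tab on the cover's +y side, m: 0 sprung out, 0.005 right in (stop); 4 N to start, 9 N at the stop; its catch is unhooked from about 0.004. Each tab is a ribbed plate 32 mm long, from 11 mm above to 11 mm below the cover's origin; outer faces 58 mm apart at rest, 48 mm with both right in
- tab_b (a joint): the same for the tab on the cover's -y side
- scrap_radio: grey portable radio, 240 x 150 x 62 mm, lying on its face in a plywood cradle, fixed; folded handle on its +y side. Origin under its centre, about 74 mm below its flat back, which is the rim of the bay; x along its length and the cover's. The latched cover's flange stands 1.5 mm off the rim, pushed up against its catches by a rubber seal with about 7 N
- good_cradle: plywood cradle, 280 x 190 x 10 mm with low stops, fixed; origin under its centre, on the bench; x along its length. In it lies the repaired radio (good_radio), like the scrap one but with its bay open, showing two C cells. The radio does not move but is not tracked: it lies up to 9 mm off the cradle's centre in x and in y, turned up to 0.025 rad and packed up 0 to 5 mm
- bay_nominal (a point): fixed to good_cradle, 74 mm above its origin: where the middle of the open bay, level with the rim, would be if that radio lay centred and unpacked. Opening 124 x 52 mm along the cradle's x and y. Tongues that miss it land on the flat back, flange about 12 mm off the rim; legs that miss it, about 20 mm off
- good_radio_seal (a joint): rubber seal frame round the repaired radio's bay, m: -0.0025 free (4 mm above the rim), 0 held by a latched cover, 0.0015 cover pressed hard home on the rim. Takes 3 N at first touch to 9 N hard home. The catches pass under the edge when the flange is less than 1.5 mm off the rim, and then hold it at 1.5 mm
- screwdriver: red-handled screwdriver lying between the radios, 190 mm long, origin under its middle; to be left alone
- multimeter: yellow multimeter lying flat, 150 x 75 x 36 mm, origin under its centre; to be left alone
- spare_cell: black C cell standing on end between the radios, 26 mm across, 50 mm high, origin under it; to be left alone
- spray_can: blue spray can, 52 mm across, 170 mm high, origin under it; to be left alone
- screw_box: clear open box, 100 x 75 x 35 mm, origin under its centre; to be left alone
- pliers: red-handled pliers lying flat, 170 mm long, origin under the handles' front; to be left alone
- solder_reel: aluminium reel of solder, 48 mm across, 30 mm high, origin under it; to be left alone
There are look-alikes about, which are no part of the job. Leave any purple look-alike of the cover alone.

How it is judged:
By the outcome, as a careful person would: the job done as asked, in the order asked, and still so for the second after the job is handed in, with the robot touching nothing.
It also fails if it takes over 72 s, if anything falls off the work surface, if the arm or the gripper's body presses on something with over 40 N, if the wrist force passes 120 N, or if a joint passes its speed limit or range.

### The arm

A 7-joint arm with a two-finger parallel gripper is mounted at the origin on the work surface. World frame = base frame: x ahead of the robot, y to its left, z up, the work surface at z = 0. Lengths are in mm, angles in rad, forces in N, time in s.
With the tool pointing down it reaches from about 425 to 825 mm from the base axis. Payload 3.6 kg.
Tool frame: the origin (TCP) lies between the finger pads; the fingertips stand 25 mm ahead of it and the grasp point (between the pads) lies 6 mm ahead of it (bot.tip_extent is the distance from the TCP to the fingertips, in mm); z points along the fingers, x is the direction in which the jaws open and shut, and the axes are right-handed (so a half turn about z gives the same grasp; the last joint's range is limited). The gripper opens to 85 mm and grips with 20 to 120 N. Pads are 22 mm wide; open, the fingers measure 114 mm over their backs; the gripper's body (76 mm by 85 mm) begins 54 mm behind the grasp point. The pads swing forward as they close: fully open they stand 13 mm farther back than shut.
Start: joints at [-1.272, 0.615, -0.013, 1.423, 0.008, 1.103, -0.04], TCP at [207.395, 615.997, 256.297] pointing down, gripper open.
Joint ranges: [-3.12, 3.12], [-0.3, 2.06], [-1.34, 1.32], [0.26, 2.42], [-1.36, 4.5], [0.01, 1.98], [-2.84, 2.84]. Speed limits (rad/s): [2.79, 2.79, 3.14, 3.14, 3.14, 3.14, 3.14].

### API

Orientations are given as a 3x3 rotation matrix whose columns are the frame's x, y, z axes.
In Python, from rig import bot, eyes gives the robot as it stands.
- The arm moves only by the tool arm_command, never from a script. Its argument "targets" is a list of rows, each a list of 7 numbers: the shift along the tool's x, y, z in m, then the turn, a rotation vector about the tool's x, y, z in rad, then the gripper command: -1 is shut, 1 is fully open, values between are in proportion. In form: [[tx, ty, tz, rx, ry, rz, gripper], ...]. A call has 1 to 10 rows; each row is the pose to reach, as a shift and turn from the pose commanded when the call began, along the tool's axes at that moment; what a row does not reach only later rows make up. A row lasts 1/10 s, in which the tool goes at most 50 mm and 8.59 degrees, less where a joint would pass 70% of its speed; a pose out of reach is approached as far as the arm can. A call with a gripper value outside its range is refused whole. The fingers move at their own pace and stop on an object; "force" is the grip in N (left out, the last holds). Time passes only in rows, so rows that repeat a pose let the fingers close. It gives the time, the measured TCP pose, the force and the opening at its end, in the units of the state.
- bot.state(): the state, without advancing time (a new reading comes with each control period).
- eyes.grab_frame(name): name is "scene" or "top" or "wrist"; returns a dict with "pixels" (384x512x3 uint8, red, green, blue), "fx", "fy", "cx", "cy" (pixels), "eye" and "orientation" of the camera in the world. Camera axes: x right, y down, z forward; pixel columns grow to the right and rows downward; lengths in mm; the calibration is good to about 2 mm. A picture is of the moment at which its call begins. There is no depth.
- bot.sign_off(): hands the job in, once; it reports no verdict.
The state is a dict: "time": time; "q": joint angles; "qd": joint speeds; "effort": joint torques, N m; "tool_pos": TCP position; "orientation": TCP orientation; "contact_force": force on the tool from outside, world axes, zero at the start; "moment": the same for the moment, N m; "gripper_width": opening from 0.0 (shut) to 1.0 (fully open).
Only numpy, scipy, OpenCV 4.12 (cv2) and the standard library are available. Lean on these libraries where they do the work, as an engineer would, in place of code of your own. Each camera call takes 0.05 s, during which the arm holds its last target. There are 200 camera calls.

## Working session

There is one attempt and no reset: what is moved stays moved. The work goes in short steps, Python scripts to look and compute and a tool call to move; the robot and the scene stay as the last step left them, time stands still between calls to the robot, and variables do not carry over. Pictures are saved under pics/ and viewed, about 8 in all and at most 12, crops included, and the job is handed in when it is done.

Besides the shell and the picture viewer there is one more tool, called after "Emit:" as name([rows], argument=value, ...), one row to a line, values as JSON. arm_command: Moves the arm, as the interface text tells. Its arguments: {"type":"object","properties":{"targets":{"type":"array"},"force":{"type":"number"}},"required":["targets"]}

```bash
ls; mkdir -p pics
python3 - <<'E'
from rig import bot, eyes
import cv2,numpy as np
print(bot.state())
for n in ("top","scene"):
    f=eyes.grab_frame(n); print(n,{k:np.round(v,4).tolist() if k!="pixels" else 0 for k,v in f.items()})
    cv2.imwrite(f"pics/{n}0.png",f["pixels"][:,:,::-1])
E
```

```text
pics
{'time': 0.0, 'q': array([-1.27248342,  0.61594217, -0.01261035,  1.42493119,  0.00810669,
        1.10340085, -0.04037989]), 'qd': array([ 0.00104955, -0.00014873, -0.00041121, -0.0020061 ,  0.00056462,
        0.00147956, -0.00051913]), 'effort': array([ 5.97812123e-04, -4.69217920e+01,  2.59193899e-01, -1.71032417e+01,
        9.96646704e-03,  9.49214038e-03,  2.93766547e-06]), 'tool_pos': array([207.20284283, 615.33606313, 255.11249159]), 'orientation': array([[ 3.19049911e-01,  9.47737582e-01, -7.93310675e-04],
       [ 9.47734263e-01, -3.19050894e-01, -2.50876657e-03],
       [-2.63075884e-03,  4.85740417e-05, -9.99996538e-01]]), 'contact_force': array([-0.53712033,  0.01221724,  0.04543473]), 'moment': array([-0.06251554, -0.00510965,  0.00895918]), 'gripper_width': 0.9991708855225618}
top {'pixels': 0, 'fx': 353.301, 'fy': 353.301, 'cx': 257.639, 'cy': 194.2642, 'eye': [218.1007, 30.8386, 1396.3435], 'orientation': [[-0.0254, -0.983, 0.1817], [-0.9996, 0.0224, -0.0184], [0.014, -0.1821, -0.9832]]}
scene {'pixels': 0, 'fx': 378.7134, 'fy': 378.7134, 'cx': 245.156, 'cy': 193.404, 'eye': [1353.4408, -116.763, 772.8867], 'orientation': [[0.1218, 0.6015, -0.7896], [0.9924, -0.0589, 0.1082], [0.0186, -0.7967, -0.6041]]}
```

View pics/top0.png

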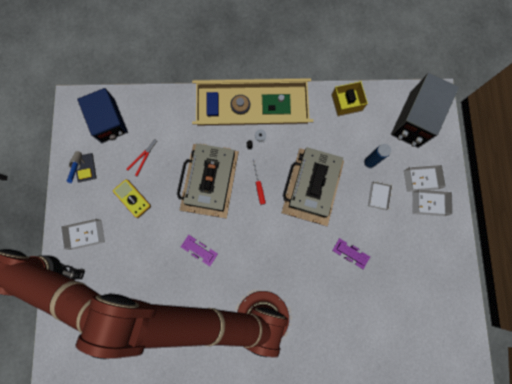

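View pics/scene0.png

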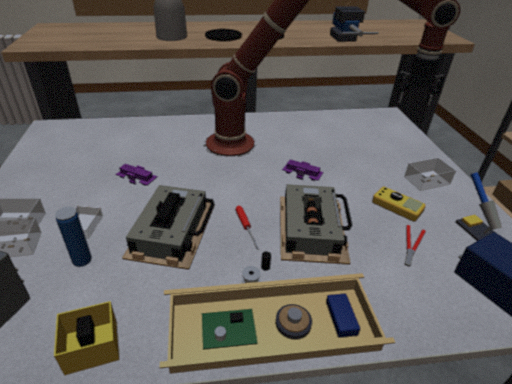

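Candidates for the cover: the black piece on the right-hand radio at top (317,180); the purple look-alikes at (199,249) and (351,253); the black block in the yellow box at (350,97); the black spare cell at (250,144). By the description I choose (317,180). The open bay with orange cells is at (209,178). Next comes a close crop and a measurement.

```bash
cat > h.py <<'E'
import numpy as np, cv2
from rig import bot, eyes
def ray(f,uv,z):
    uv=np.atleast_2d(uv).astype(float)
    d=np.c_[(uv[:,0]-f["cx"])/f["fx"],(uv[:,1]-f["cy"])/f["fy"],np.ones(len(uv))]@np.array(f["orientation"]).T
    e=np.array(f["eye"]); return e+d*((z-e[2])/d[:,2])[:,None]
def proj(f,P):
    c=(np.atleast_2d(P)-f["eye"])@np.array(f["orientation"])
    return np.c_[c[:,0]/c[:,2]*f["fx"]+f["cx"],c[:,1]/c[:,2]*f["fy"]+f["cy"]]
def blob(m,near):
    n,l,s,c=cv2.connectedComponentsWithStats(m.astype(np.uint8))
    ok=[i for i in range(1,n) if s[i,4]>30]
    i=min(ok,key=lambda i:np.hypot(*(c[i]-near)))
    return l==i, s[i], c[i]
def grab(n): 
    f=eyes.grab_frame(n); f["bgr"]=np.ascontiguousarray(f["pixels"][:,:,::-1]); return f
E
python3 - <<'E'
from h import *
f=grab("top"); g=f["bgr"]
cv2.imwrite("pics/crop1.png",cv2.resize(g[130:230,165:355],None,fx=4,fy=4,interpolation=cv2.INTER_CUBIC))
v=g.max(2)
m,s,c=blob(v<45,(317,180)); ys,xs=np.nonzero(m)
print("cover",s,c,cv2.minAreaRect(np.c_[xs,ys].astype(np.float32)),ray(f,c,95))
h=cv2.cvtColor(g,cv2.COLOR_BGR2HSV)
m=(v>60)&(h[...,1]<60)
for p in((209,178),(317,180)): print(p,ray(f,p,74))
E
```

```text
cover [307 163  21  36 440] [316.88409091 180.37272727] ((317.10760498046875, 180.52896118164062), (14.075709342956543, 33.276611328125), 15.068489074707031) [[ 506.97525581 -218.96236082   95.        ]]
(209, 178) [[530.15337021 190.83905781  74.        ]]
(317, 180) [[ 513.09362515 -223.52233114   74.        ]]
```

View pics/crop1.png

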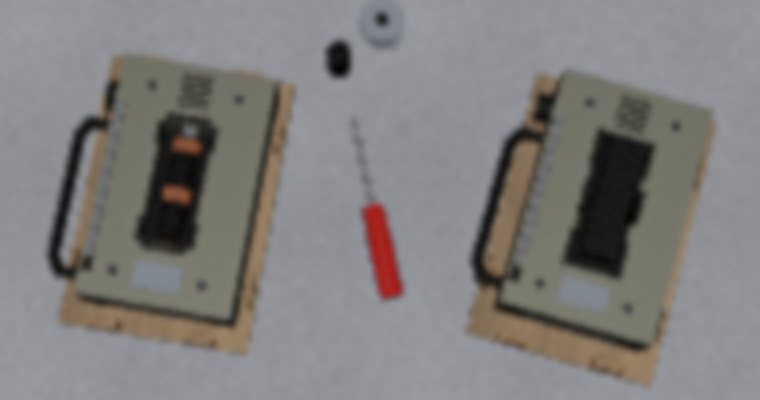

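The left radio has the open bay with orange cells, at about crop (180,185). The right one carries the full black cover with tabs at about crop (610,205), so the choice holds. Next I go above the cover for a wrist view.

```bash
cat >> h.py <<'E'
from scipy.spatial.transform import Rotation as R
def to(p,jaw=None,s=None):
    """print shift (m) + rotvec in tool axes for TCP p (mm), jaw = angle deg of tool x in world, z straight down"""
    s=s or bot.state(); O=np.array(s["orientation"])
    sh=O.T@(np.array(p,float)-s["tool_pos"])/1000
    rv=np.zeros(3)
    if jaw is not None:
        a=np.radians(jaw); D=np.array([[np.cos(a),np.sin(a),0],[np.sin(a),-np.cos(a),0],[0,0,-1]])
        rv=R.from_matrix(O.T@D).as_rotvec()
    print("row",np.round(sh,4).tolist(),np.round(rv,4).tolist())
def st():
    s=bot.state(); O=s["orientation"]
    print("t %.2f pos %s jaw %.2f tilt %s F %s M %s w %.3f"%(s["time"],np.round(s["tool_pos"],1),np.degrees(np.arctan2(O[1,0],O[0,0])),np.round(O[:2,2],4),np.round(s["contact_force"],1),np.round(s["moment"],2),s["gripper_width"]))
    return s
E
python3 - <<'E'
from h import *
f=grab("top"); v=f["bgr"].max(2)
m,s,c=blob(v<45,(317,180)); ys,xs=np.nonzero(m)
P=ray(f,np.c_[xs,ys],95)[:,:2]; w,V=np.linalg.eigh(np.cov(P.T)); print(P.mean(0),np.degrees(np.arctan2(*V[::-1,1])),np.sqrt(w*12))
st()
to((560,250,280),75); to((507,-219,280),75)
E
```

```text
[ 507.15669995 -219.01422431] 162.25381744404157 [ 50.12984064 130.25881336]
t 0.20 pos [207.3 615.6 255.6] jaw 71.39 tilt [-0.0005 -0.0015] F [-0.1  0.2 -0.1] M [0.   0.03 0.07] w 1.000
row [-0.234, 0.451, -0.0241] [-0.0, 0.0016, -0.0629]
row [-0.6954, 0.5504, -0.0233] [-0.0, 0.0016, -0.0629]
```

Emit:
arm_command([
  [-0.234,0.451,-0.024,0,0,-0.04,1],
  [-0.234,0.451,-0.024,0,0,-0.04,1],
  [-0.234,0.451,-0.024,0,0,-0.04,1],
  [-0.234,0.451,-0.024,0,0,-0.04,1],
  [-0.234,0.451,-0.024,0,0,-0.04,1],
  [-0.234,0.451,-0.024,0,0,-0.04,1],
  [-0.234,0.451,-0.024,0,0,-0.04,1],
  [-0.234,0.451,-0.024,0,0,-0.04,1],
  [-0.234,0.451,-0.024,0,0,-0.04,1],
  [-0.234,0.451,-0.024,0,0,-0.04,1],
])

```text
time: 1.2
tool_pos: [555.2, 254.9, 280.0]
orientation: [[0.281, 0.96, -0.0], [0.96, -0.281, 0.0], [-0.0, -0.0, -1.0]]
contact_force: [-0.1, 0.5, 0.2]
gripper_width: 1.001
```

Run:
```python
from h import *
st(); print(bot.state()["q"]); to((507,-219,280),73)
f=grab("wrist"); cv2.imwrite("pics/w1.png",f["bgr"])
print({k:np.round(v,3).tolist() for k,v in f.items() if k not in("pixels","bgr")})
```

```text
t 1.20 pos [555.2 254.9 280. ] jaw 73.69 tilt [-0.0002  0.0001] F [-0.1  0.5  0.2] M [ 0.08 -0.04  0.02] w 1.001
[-0.47508238  0.53163113  0.01478568  1.51066931 -0.00857547  1.0995193
  0.82770674]
row [-0.4684, 0.0868, -0.0001] [-0.0002, 0.0, 0.0121]
{'fx': 277.025, 'fy': 277.025, 'cx': 252.903, 'cy': 193.93, 'eye': [490.7, 274.46, 398.38], 'orientation': [[0.281, 0.925, 0.256], [0.96, -0.27, -0.075], [-0.0, 0.267, -0.964]]}
```

Emit:
arm_command([
  [-0.468,0.087,0,0,0,0.012,1],
  [-0.468,0.087,0,0,0,0.012,1],
  [-0.468,0.087,0,0,0,0.012,1],
  [-0.468,0.087,0,0,0,0.012,1],
  [-0.468,0.087,0,0,0,0.012,1],
  [-0.468,0.087,0,0,0,0.012,1],
  [-0.468,0.087,0,0,0,0.012,1],
  [-0.468,0.087,0,0,0,0.012,1],
  [-0.468,0.087,0,0,0,0.012,1],
  [-0.468,0.087,0,0,0,0.012,1],
])

```text
time: 2.25
tool_pos: [504.3, -222.6, 279.9]
orientation: [[0.299, 0.954, -0.001], [0.954, -0.299, -0.003], [-0.003, 0.0, -1.0]]
contact_force: [-0.5, -1.0, -0.1]
gripper_width: 1.002
```

Run:
```python
from h import *
import pickle
st(); print(bot.state()["q"])
f=grab("wrist"); pickle.dump(f,open("w2.pkl","wb"))
a=cv2.imread("pics/w1.png")
cv2.imwrite("pics/w2.png",np.vstack([cv2.resize(f["bgr"],(400,300)),cv2.resize(a,(400,300))]))
print(proj(f,[[507,-219,100]]),np.round(f["eye"],1))
```

```text
t 2.25 pos [ 504.3 -222.6  279.9] jaw 72.59 tilt [-0.0009 -0.0033] F [-0.5 -1.  -0.1] M [-0.    0.01 -0.04] w 1.002
[ 0.30734075  0.43741642  0.09989007  1.68260885 -0.04556453  1.02350715
  1.68852515]
[[256.85286555 181.76707696]] [ 440.3 -201.5  398.3]
```

View pics/w2.png

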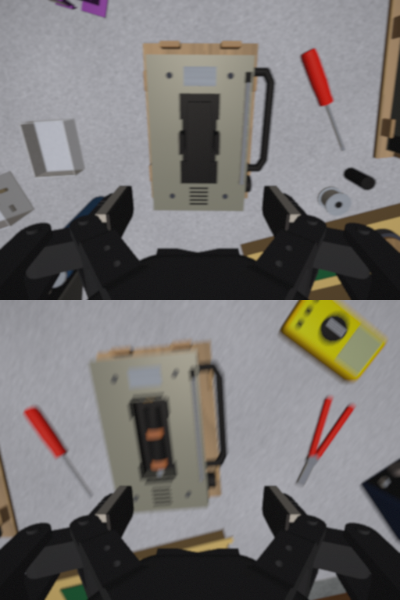

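The wrist view (top half) shows the black cover on its radio at native (255,177), with the handle to the right. The lower half shows the open bay. Now I measure the cover here.

Run:
```python
from h import *
import pickle
f=pickle.load(open("w2.pkl","rb")); g=f["bgr"]
m,s,c=blob(g.max(2)<70,(255,178)); ys,xs=np.nonzero(m); print(s,c)
r=cv2.minAreaRect(ray(f,np.c_[xs,ys],85)[:,:2].astype(np.float32)); print("rect z85",r)
for y in range(s[1],s[1]+s[3],6): 
    q=np.nonzero(m[y])[0]; print(y,q.min(),q.max(),ray(f,[[q.min(),y],[q.max(),y]],88)[:,:2].round(1).tolist())
cv2.imwrite("pics/c2.png",cv2.resize(g[105:245,190:320],None,fx=4,fy=4,interpolation=cv2.INTER_CUBIC))
```

```text
[ 230  121   50  114 5253] [254.67961165 176.58823529]
rect z85 ((508.27557373046875, -222.07354736328125), (57.63848876953125, 133.650390625), 72.60198974609375)
121 231 279 [[436.8, -226.5], [452.4, -176.9]]
127 232 279 [[443.1, -227.5], [458.4, -178.6]]
133 231 279 [[448.9, -230.6], [464.6, -180.4]]
139 231 279 [[455.0, -232.6], [470.8, -182.2]]
145 232 278 [[461.5, -233.7], [476.8, -185.0]]
151 232 278 [[467.8, -235.8], [483.1, -186.8]]
157 235 275 [[475.2, -234.7], [488.6, -191.9]]
163 235 275 [[481.6, -236.8], [495.1, -193.8]]
169 230 279 [[486.4, -244.4], [503.0, -191.4]]
175 230 279 [[493.0, -246.6], [509.7, -193.3]]
181 230 279 [[499.6, -248.9], [516.4, -195.2]]
187 230 279 [[506.4, -251.1], [523.2, -197.1]]
193 230 279 [[513.2, -253.4], [530.1, -199.1]]
199 235 274 [[521.8, -250.2], [535.4, -206.7]]
205 234 274 [[528.4, -253.6], [542.4, -208.7]]
211 232 277 [[534.8, -258.3], [550.7, -207.4]]
217 232 277 [[542.0, -260.7], [557.9, -209.5]]
223 232 276 [[549.2, -263.1], [564.9, -212.8]]
229 232 276 [[556.5, -265.5], [572.3, -214.9]]
```

View pics/c2.png

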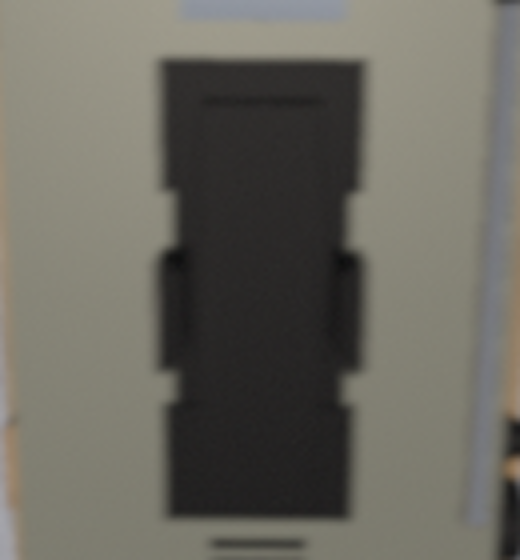

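Run:
```python
from h import *
import pickle
f=pickle.load(open("w2.pkl","rb"))
A=ray(f,[[254.8,120.5],[254.2,235.5]],76.5); print(A.round(1),np.linalg.norm(A[1]-A[0]),A.mean(0))
for z in(88,99.5):
  T=ray(f,[[229.5,167.5],[279.5,167.5],[229.5,197.5],[279.5,197.5]],z); print(z,T.mean(0).round(1),np.linalg.norm(T[0]-T[1]),np.linalg.norm(T[0]-T[2]))
st(); to((507,-221,200),72.3)
```

```text
[[ 444.2 -201.7   76.5]
 [ 577.5 -244.    76.5]] 139.87057390535367 [ 510.82899899 -222.89364222   76.5       ]
88 [ 510.  -222.6   88. ] 56.62985408808905 35.41429448397384
99.5 [ 507.4 -221.8   99.5] 54.53131028585836 34.10193990710859
t 2.30 pos [ 503.5 -226.7  279.9] jaw 72.30 tilt [-0.0012 -0.0067] F [-0.4 -2.6  0.6] M [-0.27  0.04  0.  ] w 1.000
row [0.007, 0.0016, 0.0798] [0.0009, 0.0068, -0.0001]
```

Emit:
arm_command([
  [0.007,0.0016,0.08,0,0,0,1],
  [0.007,0.0016,0.08,0,0,0,1],
  [0.007,0.0016,0.08,0,0,0,1],
  [0.007,0.0016,0.08,0,0,0,1],
  [0.007,0.0016,0.08,0,0,0,1],
  [0.007,0.0016,0.08,0,0,0,1],
])

```text
time: 2.9
tool_pos: [510.9, -211.3, 201.9]
orientation: [[0.293, 0.956, 0.004], [0.956, -0.293, -0.002], [-0.0, 0.004, -1.0]]
contact_force: [0.7, -0.6, -0.4]
gripper_width: 1.003
```

Run:
```python
from h import *
import pickle
st(); print(bot.tip_extent, [a for a in dir(bot) if a[0]!="_"])
f=grab("wrist"); pickle.dump(f,open("w3.pkl","wb")); g=f["bgr"]
p=proj(f,[[510,-222.5,88]])[0]; print(p)
m,s,c=blob(g.max(2)<70,p); ys,xs=np.nonzero(m); print(s,c)
x0,y0=int(p[0])-110,int(p[1])-130; x0=max(x0,0);y0=max(y0,0)
cv2.imwrite("pics/c3.png",cv2.resize(g[y0:y0+260,x0:x0+220],None,fx=2.3,fy=2.3,interpolation=cv2.INTER_CUBIC)); print(x0,y0)
st()
```

```text
t 2.90 pos [ 510.9 -211.3  201.9] jaw 72.99 tilt [ 0.0037 -0.0016] F [ 0.7 -0.6 -0.4] M [ 0.03  0.05 -0.03] w 1.003
25.0 ['MotionError', 'sign_off', 'state', 'tip_extent']
[239.81707392 199.36180802]
[ 207  116   69  150 9292] [241.90142058 189.24128282]
129 69
t 2.95 pos [ 510.6 -211.3  201.7] jaw 72.99 tilt [ 0.0033 -0.0014] F [-0.1  0.5  0.9] M [ 0.02 -0.04 -0.04] w 0.998
```

View pics/c3.png

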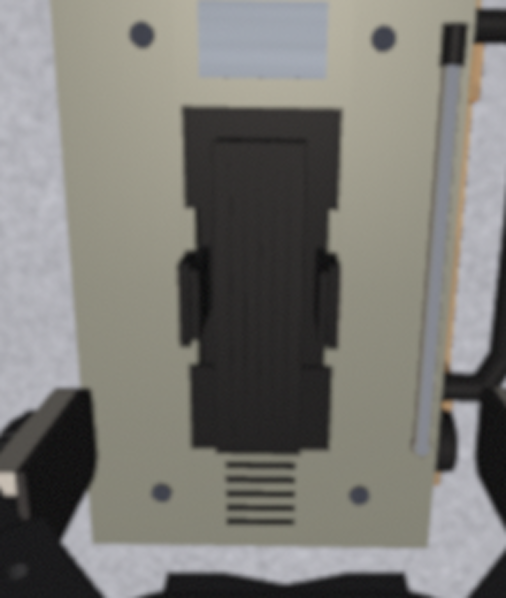

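Run:
```python
from h import *
import pickle
f=pickle.load(open("w3.pkl","rb"))
c=lambda u,v,z:ray(f,[[129+u/2.3,69+v/2.3]],z)[0]
t0=(c(181,252,77.5)+c(338,252,77.5))/2; t1=(c(181,347,99.5)+c(338,347,99.5))/2
print("tabs",t0.round(1),t1.round(1),((t0+t1)/2).round(1),np.linalg.norm((t1-t0)[:2]))
for z in(88,99.5): print(np.linalg.norm(c(180,300,z)-c(339,300,z)),((c(180,300,z)+c(339,300,z))/2).round(1))
a=(c(183,107,76.5)+c(342,107,76.5))/2; b=(c(192,448,76.5)+c(329,448,76.5))/2
print("flange",a.round(1),b.round(1),((a+b)/2).round(1),np.linalg.norm(a-b),np.degrees(np.arctan2(*(b-a)[1::-1])))
k=[c(142,35,74),c(383,39,74),c(162,492,74),c(358,495,74)]
print("screws",np.round(k,1),np.mean(k,0),[np.degrees(np.arctan2(*(k[i]-k[j])[1::-1])) for i,j in((2,0),(3,1),(1,0),(3,2))])
st(); to((510.5,-222.5,140),72.3)
```

```text
tabs [ 494.9 -216.3   77.5] [ 524.7 -224.8   99.5] [ 509.8 -220.6   88.5] 30.99311337868945
60.50028799096026 [ 510.6 -220.8   88. ]
57.501533483289315 [ 507.4 -219.4   99.5]
flange [ 443.4 -198.8   76.5] [ 576.9 -241.9   76.5] [ 510.2 -220.4   76.5] 140.28952237932558 -17.89833760474895
screws [[ 406.8 -233.    74. ]
 [ 433.6 -150.1   74. ]
 [ 586.3 -290.6   74. ]
 [ 613.  -208.3   74. ]] [ 509.90528025 -220.49208668   74.        ] [np.float64(-17.80765884954214), np.float64(-17.963216489524626), np.float64(72.10481833808811), np.float64(72.03109187022697)]
t 2.95 pos [ 510.6 -211.3  201.7] jaw 72.99 tilt [ 0.0033 -0.0014] F [-0.1  0.5  0.9] M [ 0.02 -0.04 -0.04] w 0.998
row [-0.0108, 0.0029, 0.0617] [0.0035, 0.0004, 0.012]
```

Emit:
arm_command([
  [-0.01,0.0025,0.06,0.0035,0,0.015,1],
  [-0.01,0.0025,0.06,0.0035,0,0.015,1],
  [-0.01,0.0025,0.08,0.0035,0,0.015,1],
  [-0.01,0.0025,0.088,0.0035,0,0.015,1],
  [-0.01,0.0025,0.088,0.0035,0,0.015,0.5],
  [-0.01,0.0025,0.088,0.0035,0,0.015,0.5],
  [-0.01,0.0025,0.088,0.0035,0,0.015,0.5],
])

```text
time: 3.65
tool_pos: [510.0, -221.3, 113.2]
orientation: [[0.307, 0.952, -0.001], [0.952, -0.307, 0.0], [-0.0, -0.001, -1.0]]
contact_force: [0.1, -0.3, 0.4]
gripper_width: 0.75
```

Run:
```python
from h import *
import pickle
st(); to((510,-220.6,106),72.1)
f=grab("wrist"); pickle.dump(f,open("w4.pkl","wb"))
cv2.imwrite("pics/c4.png",f["bgr"][100:])
print(proj(f,[[510,-220.6,88],[510,-220.6,74]]))
```

```text
t 3.65 pos [ 510.  -221.3  113.2] jaw 72.15 tilt [-0.0011  0.0001] F [ 0.1 -0.3  0.4] M [-0.    0.    0.01] w 0.750
row [0.0007, -0.0002, 0.0072] [-0.0011, 0.0002, 0.0009]
[[253.10757625 240.72102551]
 [253.10567533 230.9200613 ]]
```

View pics/c4.png

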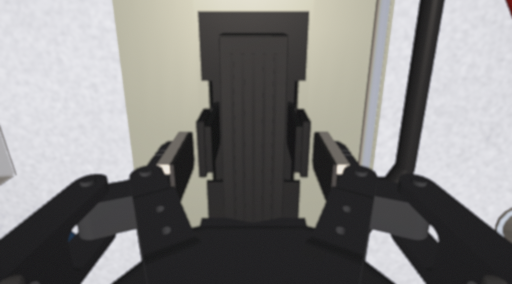

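Both pads straddle the tabs, roughly centred: left pad tip (192,133), right pad tip (314,133), tabs from x 198 to 311. From the pad spacing the tips stand about 16 mm ahead of the TCP at this opening. I go down to TCP z ≈ 98 and close gently.

Emit:
arm_command([
  [0.0007,0,0.007,-0.001,0,0.001,0.5],
  [0.0007,0,0.012,-0.001,0,0.001,0.5],
  [0.0007,0,0.015,-0.001,0,0.001,0.5],
  [0.0007,0,0.015,-0.001,0,0.001,0.4],
  [0.0007,0,0.015,-0.001,0,0.001,0.35],
  [0.0007,0,0.015,-0.001,0,0.001,0.3],
], force=22)

```text
time: 4.3
tool_pos: [509.4, -220.5, 97.3]
orientation: [[0.308, 0.951, -0.002], [0.951, -0.308, 0.001], [-0.0, -0.002, -1.0]]
contact_force: [-0.8, 0.6, 3.8]
gripper_width: 0.658
```

Run:
```python
from h import *
st(); to((510,-220.6,98),72.1)
```

```text
t 4.30 pos [ 509.4 -220.5   97.3] jaw 72.07 tilt [-0.0024  0.0007] F [-0.8  0.6  3.8] M [-0.04  0.23 -0.02] w 0.658
row [0.0001, 0.0006, -0.0007] [-0.0025, 0.0001, -0.0006]
```

Emit:
arm_command([
  [0,0.0005,-0.0025,-0.002,0,0,0.3],
  [0,0.0005,-0.0025,-0.002,0,0,0.3],
  [0,0.0005,-0.0025,-0.002,0,0,0.3],
])

```text
time: 4.6
tool_pos: [509.2, -220.4, 98.5]
orientation: [[0.308, 0.952, -0.002], [0.952, -0.308, 0.001], [-0.0, -0.002, -1.0]]
contact_force: [0.3, -1.6, -7.6]
gripper_width: 0.649
```

Run:
```python
from h import *
st(); to((510,-220.6,98),72.1)
```

```text
t 4.60 pos [ 509.2 -220.4   98.5] jaw 72.08 tilt [-0.0024  0.0006] F [ 0.3 -1.6 -7.6] M [-0.19 -0.14 -0.  ] w 0.649
row [0.0001, 0.0009, 0.0005] [-0.0025, 0.0001, -0.0003]
```

Emit:
arm_command([
  [0,0,0.0012,0,0,0,0.3],
  [0,0,0.0012,0,0,0,0.2],
  [0,0,0.0012,0,0,0,0.1],
  [0,0,0.0012,0,0,0,0.0],
  [0,0,0.0012,0,0,0,0.0],
], force=22)

```text
time: 5.1
tool_pos: [509.2, -220.8, 99.6]
orientation: [[0.308, 0.951, -0.001], [0.951, -0.308, 0.0], [-0.0, -0.001, -1.0]]
contact_force: [-3.1, 0.2, 6.3]
gripper_width: 0.558
```

Run:
```python
from h import *
st()
```

```text
t 5.10 pos [ 509.2 -220.8   99.6] jaw 72.06 tilt [-0.0013  0.    ] F [-3.1  0.2  6.3] M [ 0.1   0.74 -0.02] w 0.558
```

Width 47.4 mm, so both tabs are right in. I lift straight up slowly.

Emit:
arm_command([
  [0,0,-0.003,0,0,0,0],
  [0,0,-0.006,0,0,0,0],
  [0,0,-0.012,0,0,0,0],
  [0,0,-0.02,0,0,0,0],
  [0,0,-0.03,0,0,0,0],
  [0,0,-0.04,0,0,0,0],
  [0,0,-0.06,0,0,0,0],
  [0,0,-0.06,0,0,0,0],
])

```text
time: 5.9
tool_pos: [511.8, -221.5, 161.2]
orientation: [[0.308, 0.951, 0.006], [0.951, -0.308, -0.002], [-0.001, 0.006, -1.0]]
contact_force: [0.1, 0.0, -0.6]
gripper_width: 0.555
```

Run:
```python
from h import *
import pickle
st(); f=grab("wrist"); pickle.dump(f,open("w5.pkl","wb")); cv2.imwrite("pics/c5.png",f["bgr"]); to((528,190,170),72)
a=grab("top"); pickle.dump(a,open("t5.pkl","wb"))
```

```text
t 5.90 pos [ 511.8 -221.5  161.2] jaw 72.08 tilt [ 0.0057 -0.0024] F [ 0.1  0.  -0.6] M [-0.03 -0.03 -0.06] w 0.555
row [0.3964, -0.1102, -0.0108] [0.0034, 0.0003, 0.0014]
```

View pics/c5.png

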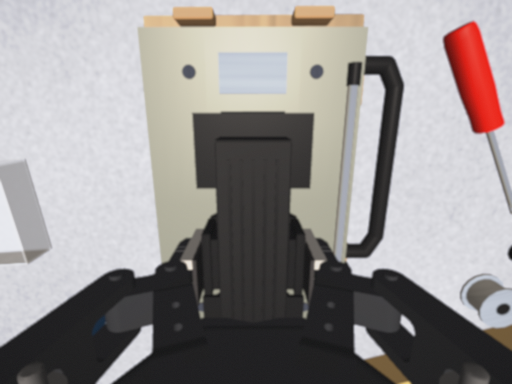

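The cover is held level in the fingers with its front flange edge at (193–313, 113), and the scrap bay is hidden beneath it. Now I estimate the good radio's bay from the earlier wrist frame w1, to choose a close viewing pose.

Run:
```python
from h import *
import pickle
g=cv2.imread("pics/w1.png")
f={'fx': 277.025, 'fy': 277.025, 'cx': 252.903, 'cy': 193.93, 'eye': [490.7, 274.46, 398.38], 'orientation': [[0.281, 0.925, 0.256], [0.96, -0.27, -0.075], [-0.0, 0.267, -0.964]]}
m,s,c=blob(g.max(2)<70,(195,180)); ys,xs=np.nonzero(m); P=ray(f,np.c_[xs,ys],74)[:,:2]
print(s,c,cv2.minAreaRect(P.astype(np.float32)))
m2=cv2.morphologyEx((g.max(2)<90).astype(np.uint8),cv2.MORPH_OPEN,np.ones((2,2)))
n,l,S,C=cv2.connectedComponentsWithStats(m2)
for i in range(1,n):
    if 8<S[i,4]<90 and 100<C[i,0]<290 and 50<C[i,1]<270: print(S[i],C[i].round(1),ray(f,C[i],74)[0].round(1))
# held cover
f=pickle.load(open("w5.pkl","rb")); h=pickle.load(open("w3.pkl","rb"))
c3=lambda u,v,z:ray(h,[[129+u/2.3,69+v/2.3]],z)[0]; W=np.linalg.norm(c3(183,107,76.5)-c3(342,107,76.5)); print("flange W",W)
for z in np.arange(120,160,5): a=ray(f,[[193,113],[313,113]],z); print(z,np.linalg.norm(a[0]-a[1]).round(1),a.mean(0).round(1))
s=bot.state(); print(s["tool_pos"]); to((640,165,190),78)
```

```text
[ 166  126   59  106 3573] [195.08284355 174.68653792] ((542.0977172851562, 188.85720825195312), (55.43002700805664, 129.3194580078125), 78.4100341796875)
[245  91   5  10  45] [247.1  95.2] [466.4 274.8  74. ]
[146 101   3   3   9] [147. 102.] [441.9 165.9  74. ]
[200 244  12   2  24] [205.5 244.5] [624.2 172.2  74. ]
[200 248  17   3  34] [208.  249.2] [631.4 173.1  74. ]
[240 248   4   4  13] [241.6 249.4] [643.8 214.6  74. ]
[201 253  16   3  32] [208.5 254.2] [638.4 171.5  74. ]
[201 258  17   3  35] [209.1 259.1] [645.2 169.9  74. ]
flange W 58.474530826555664
120 66.2 [ 446.  -199.5  120. ]
125 64.1 [ 446.  -199.5  125. ]
130 62.0 [ 446.1 -199.5  130. ]
135 59.9 [ 446.1 -199.6  135. ]
140 57.9 [ 446.2 -199.6  140. ]
145 55.8 [ 446.2 -199.6  145. ]
150 53.7 [ 446.2 -199.6  150. ]
155 51.6 [ 446.3 -199.6  155. ]
[ 510.13018553 -220.6496891   158.68162678]
row [0.4069, 0.005, -0.0314] [0.0008, 0.0001, -0.1033]
```

Emit:
arm_command([
  [0.05,0.001,-0.03,0,0,-0.02,0],
  [0.1,0.002,-0.04,0,0,-0.04,0],
  [0.15,0.004,-0.04,0,0,-0.06,0],
  [0.2,0.008,-0.04,0,0,-0.08,0],
  [0.25,0.01,-0.04,0,0,-0.1,0],
  [0.3,0.015,-0.04,0,0,-0.11,0],
  [0.35,0.02,-0.04,0,0,-0.11,0],
  [0.39,0.02,-0.04,0,0,-0.11,0],
  [0.412,0.02,-0.04,0,0,-0.11,0],
  [0.412,0.02,-0.04,0,0,-0.11,0],
])

```text
time: 7.0
tool_pos: [654.7, 172.3, 195.9]
orientation: [[0.193, 0.981, -0.003], [0.981, -0.193, 0.004], [0.003, -0.004, -1.0]]
contact_force: [0.1, 1.0, -2.2]
gripper_width: 0.559
```

Emit:
arm_command([
  [0,0,0,0,0,0,0],
  [0,0,0,0,0,0,0],
  [0,0,0,0,0,0,0],
])

```text
time: 7.3
tool_pos: [655.7, 162.7, 198.0]
orientation: [[0.205, 0.979, -0.001], [0.979, -0.205, -0.001], [-0.002, -0.001, -1.0]]
contact_force: [0.5, 0.0, -1.1]
gripper_width: 0.56
```

Run:
```python
from h import *
import pickle
s=st(); f=grab("wrist"); s=st(); pickle.dump((f,s),open("w6.pkl","wb")); cv2.imwrite("pics/c6.png",f["bgr"])
print(proj(f,[[542,189,74]]))
```

```text
t 7.30 pos [655.7 162.7 198. ] jaw 78.19 tilt [-0.0011 -0.0015] F [ 0.5  0.  -1.1] M [ 0.    0.06 -0.07] w 0.560
t 7.35 pos [655.7 163.1 198.2] jaw 78.22 tilt [-0.0008 -0.001 ] F [ 0.4  1.1 -0.5] M [-0.04 -0.03  0.05] w 0.558
[[255.67677574  52.89870281]]
```

View pics/c6.png

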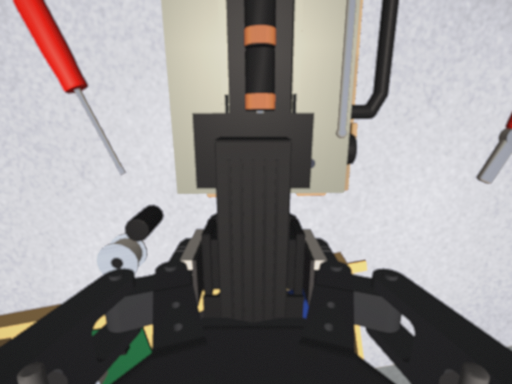

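Emit:
arm_command([
  [0,0.01,-0.05,0,0,0,0],
  [0,0.02,-0.1,0,0,0,0],
  [0,0.025,-0.15,0,0,0,0],
  [0,0.025,-0.16,0,0,0,0],
  [0,0.025,-0.16,0,0,0,0],
  [0,0.025,-0.16,0,0,0,0],
])

```text
time: 7.95
tool_pos: [679.4, 159.6, 356.5]
orientation: [[0.202, 0.979, -0.004], [0.979, -0.202, -0.001], [-0.001, -0.004, -1.0]]
contact_force: [-1.0, 0.2, -1.4]
gripper_width: 0.554
```

Run:
```python
from h import *
import pickle
f=grab("wrist"); s=st(); pickle.dump((f,s),open("w7.pkl","wb")); cv2.imwrite("pics/c7.png",cv2.resize(f["bgr"][:170,140:380],None,fx=3.2,fy=3.2,interpolation=cv2.INTER_CUBIC))
```

```text
t 8.00 pos [679.1 159.7 355.5] jaw 78.36 tilt [-0.0057 -0.001 ] F [-0.2  0.  -0.6] M [-0.01  0.07  0.02] w 0.558
```

View pics/c7.png

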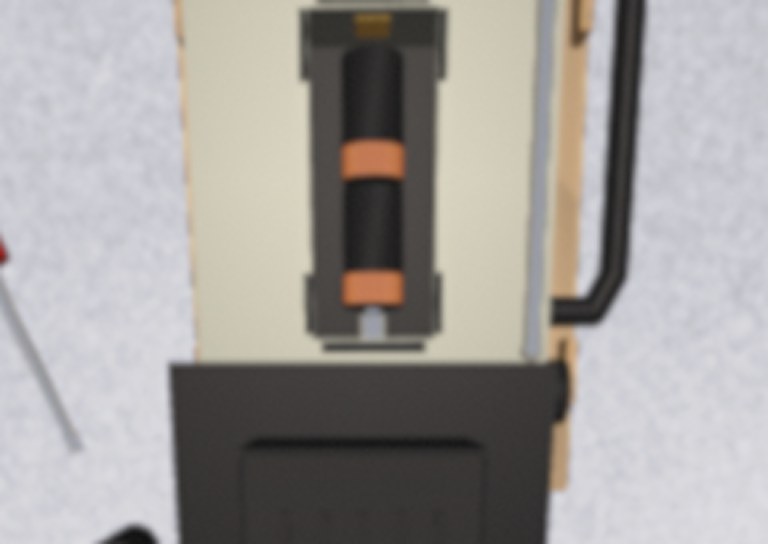

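Run:
```python
from h import *
import pickle
f,s=pickle.load(open("w7.pkl","rb")); c=lambda u,v,z:ray(f,[[140+(u+.5)/3.2-.5,(v+.5)/3.2-.5]],z)[0]
for z in(74,78):
  k=np.array([c(302,10,z),c(447,10,z),c(441,335,z),c(307,335,z)]); print("frame",z,k.mean(0).round(1),np.linalg.norm(k[1]-k[0]),np.linalg.norm(k[3]-k[2]),np.linalg.norm(k[3]-k[0]),
   [round(np.degrees(np.arctan2(*(a)[1::-1])),2) for a in(k[3]-k[0],k[2]-k[1],k[1]-k[0],k[2]-k[3])])
z=75
a=(c(311,120,z)+c(438,120,z))/2;b=(c(314,260,z)+c(436,260,z))/2; print("walls",a,b,np.degrees(np.arctan2(*(b-a)[1::-1])),np.linalg.norm(c(311,120,z)-c(438,120,z)))
# left/right radio edges at rim
a=(c(187,120,z),c(541,120,z));b=(c(197,300,z),c(530,300,z)); print("edges",np.linalg.norm(a[1]-a[0]),(a[0]+a[1])/2,(b[0]+b[1])/2)
f6,s6=pickle.load(open("w6.pkl","rb"))
for v in(20,80): k=ray(f6,[[228,v],[293,v]],76); print("w6",k.round(1).tolist(),k.mean(0).round(1),np.linalg.norm(k[0]-k[1]))
```

```text
frame 74 [537.1 194.   74. ] 57.21169641568588 57.746874022725386 122.15581735417952 [np.float64(-11.67), np.float64(-11.42), np.float64(78.31), np.float64(78.34)]
frame 78 [537.9 193.8  78. ] 56.641157001400245 57.170997589305735 120.93762749351792 [np.float64(-11.67), np.float64(-11.42), np.float64(78.31), np.float64(78.34)]
walls [515.74460346 198.41787253  75.        ] [567.63680641 188.12605777  75.        ] -11.217935470605259 51.45492838672763
edges 143.43087294365228 [514.87956371 194.23260037  75.        ] [582.20740034 180.16469899  75.        ]
w6 [[515.6, 172.7, 76.0], [525.8, 221.6, 76.0]] [520.7 197.2  76. ] 49.87693244550491
w6 [[557.3, 163.0, 76.0], [568.1, 214.4, 76.0]] [562.7 188.7  76. ] 52.56175928076776
```

Run:
```python
from h import *
import pickle
f,s=pickle.load(open("w7.pkl","rb")); c=lambda u,v,z:ray(f,[[140+(u+.5)/3.2-.5,(v+.5)/3.2-.5]],z)[0]
h=pickle.load(open("w3.pkl","rb")); c3=lambda u,v,z:ray(h,[[129+u/2.3,69+v/2.3]],z)[0]
ctr=np.array([510,-220.6]); u=np.array([np.cos(np.radians(-17.9)),np.sin(np.radians(-17.9))])
k=[c3(260,v,74)[:2] for v in(465,479,493,507,521)]; d=[(p-ctr)@u for p in k]; print("scrap slots",np.round(d,1))
g=f["bgr"]; print("col",g[95:118,256].max(1).tolist())
ug=np.array([np.cos(np.radians(-11.5)),np.sin(np.radians(-11.5))])
for z in(74,76.5,79): p=c(373,347,z)[:2]; print(z,p,"bay",p-d[0]*ug)
st(); to((537.5,194,150),78.4)
```

```text
scrap slots [ 80.   86.9  93.9 101.  108.2]
col [110, 121, 138, 151, 163, 168, 168, 169, 168, 168, 161, 143, 106, 78, 114, 168, 192, 180, 138, 92, 69, 66, 66]
74 [601.73670543 180.35997507] bay [523.38968312 196.29985691]
76.5 [601.81317911 180.3194478 ] bay [523.4661568  196.25932964]
79 [601.88965279 180.27892053] bay [523.54263048 196.21880237]
t 8.00 pos [679.1 159.7 355.5] jaw 78.36 tilt [-0.0057 -0.001 ] F [-0.2  0.  -0.6] M [-0.01  0.07  0.02] w 0.558
row [0.0054, -0.1445, 0.2062] [-0.0053, 0.0021, -0.0007]
```

Run:
```python
from h import *
import pickle
f0,_=pickle.load(open("w7.pkl","rb")); f=grab("wrist"); s=st(); pickle.dump((f,s),open("w8.pkl","wb"))
print(np.round(f["eye"]-f0["eye"],2)); a=cv2.cvtColor(f0["bgr"],6)[:105].astype(np.float32);b=cv2.cvtColor(f["bgr"],6)[:105].astype(np.float32)
print("shift",cv2.phaseCorrelate(a,b))
g=f["bgr"]; i=cv2.cvtColor(g,6)
print("col u=245:",i[0:112:1,243].tolist())
print("row v=20:",i[20,225:295].tolist()); 
t=pickle.load(open("t5.pkl","rb")); g=cv2.imread("pics/top0.png"); h=cv2.cvtColor(g,40)
m=(g.max(2)<75)|((h[...,1]>110)&(h[...,0]<14)); m[:, :190]=0
m,s,c=blob(m,(209,178)); ys,xs=np.nonzero(m); r=cv2.minAreaRect(np.c_[xs,ys].astype(np.float32)); print(s,c,r)
for z in(68,74): print(ray(t,c,z),ray(t,r[0],z),cv2.minAreaRect(ray(t,np.c_[xs,ys],z)[:,:2].astype(np.float32)))
```

```text
t 8.05 pos [679.1 159.9 355.2] jaw 78.37 tilt [-0.0061 -0.0011] F [-0.7  0.3 -0.9] M [-0.01 -0.01  0.01] w 0.555
[-0.08  0.21 -0.88]
shift ((0.34641719667581583, 0.6620372762275935), 0.9472434313070995)
col u=245: [72, 116, 127, 103, 69, 51, 50, 51, 51, 52, 51, 50, 51, 51, 54, 63, 70, 74, 75, 75, 74, 75, 75, 75, 74, 76, 76, 75, 77, 75, 76, 76, 76, 77, 76, 76, 77, 76, 76, 76, 76, 77, 77, 76, 76, 77, 76, 75, 76, 76, 76, 77, 76, 76, 76, 75, 76, 76, 76, 76, 76, 76, 77, 76, 76, 75, 76, 76, 76, 74, 75, 74, 75, 74, 75, 74, 73, 73, 74, 73, 74, 73, 73, 73, 73, 73, 73, 72, 72, 73, 71, 72, 72, 70, 71, 71, 70, 69, 70, 69, 69, 69, 69, 69, 71, 94, 124, 119, 85, 73, 118, 161]
row v=20: [204, 204, 205, 205, 204, 206, 207, 197, 164, 119, 97, 91, 81, 74, 75, 75, 74, 75, 74, 74, 70, 61, 43, 31, 29, 34, 33, 35, 37, 39, 43, 45, 47, 49, 49, 45, 41, 38, 34, 32, 42, 60, 72, 74, 74, 75, 74, 73, 73, 74, 77, 84, 79, 83, 125, 172, 199, 205, 204, 203, 203, 203, 202, 203, 202, 202, 201, 202, 201, 200]
[199 158  20  35 456] [208.51535088 175.62061404] ((208.54159545898438, 175.30032348632812), (14.725497245788574, 34.14194107055664), 11.768288612365723)
[[541.01956223 193.42554537  68.        ]] [[542.2857093  193.32443955  68.        ]] ((542.7102661132812, 193.08499145507812), (57.27763748168945, 134.2059783935547), 78.72229766845703)
[[539.56096886 192.69115556  74.        ]] [[540.82139686 192.59050643  74.        ]] ((541.2440795898438, 192.35211181640625), (57.018924713134766, 133.5998077392578), 78.7223129272461)
```

Run:
```python
from h import *
st(); to((539.5,193.5,165),78.4)
```

```text
t 8.05 pos [679.1 159.9 355.2] jaw 78.37 tilt [-0.0061 -0.0011] F [-0.7  0.3 -0.9] M [-0.01 -0.01  0.01] w 0.555
row [0.0052, -0.1424, 0.191] [-0.0058, 0.0023, -0.0005]
```

Emit:
arm_command([
  [0.001,-0.03,0.04,-0.005,0.002,0,0],
  [0.002,-0.06,0.08,-0.005,0.002,0,0],
  [0.003,-0.09,0.12,-0.005,0.002,0,0],
  [0.004,-0.12,0.155,-0.005,0.002,0,0],
  [0.005,-0.136,0.18,-0.005,0.002,0,0],
  [0.005,-0.142,0.191,-0.005,0.002,0,0],
  [0.005,-0.142,0.191,-0.005,0.002,0,0],
  [0.005,-0.142,0.191,-0.005,0.002,0,0],
  [0.005,-0.142,0.191,-0.005,0.002,0,0],
])

```text
time: 8.95
tool_pos: [543.2, 193.5, 167.8]
orientation: [[0.202, 0.979, 0.007], [0.979, -0.202, 0.001], [0.003, 0.006, -1.0]]
contact_force: [-0.0, 0.8, -0.9]
gripper_width: 0.558
```

Run:
```python
from h import *
import pickle
f=grab("wrist"); s=st(); pickle.dump((f,s),open("w9.pkl","wb"))
f5=pickle.load(open("w5.pkl","rb"))
cv2.imwrite("pics/c9.png",np.vstack([f["bgr"][:200,100:420],f5["bgr"][:200,100:420]])[:, :])
def screws(f,lo,hi):
    i=cv2.cvtColor(f["bgr"],6); m=(i[:108]<110).astype(np.uint8); n,l,S,C=cv2.connectedComponentsWithStats(m)
    return [(C[k],S[k,4]) for k in range(1,n) if 60<S[k,4]<220 and S[k,2]<20 and S[k,3]<20 and 150<C[k,0]<350]
for F in(f5,f): 
    for c,a in screws(F,0,0): print(c.round(1),a,ray(F,c,74)[0].round(1))
    print(np.round(F["eye"],1))
```

```text
t 9.00 pos [543.3 193.4 168. ] jaw 78.33 tilt [0.0069 0.0014] F [-0.5  0.9 -0.6] M [ 0.02 -0.02  0.04] w 0.557
[188.5  71.5] 108 [ 406.2 -233.1   74. ]
[316.1  71.3] 109 [ 433. -150.   74.]
[ 447.1 -199.8  279.1]
[187.5  70.4] 101 [437.7 168.9  74. ]
[311.3  69.7] 102 [454.8 254.5  74. ]
[476.6 207.5 285.8]
```

View pics/c9.png

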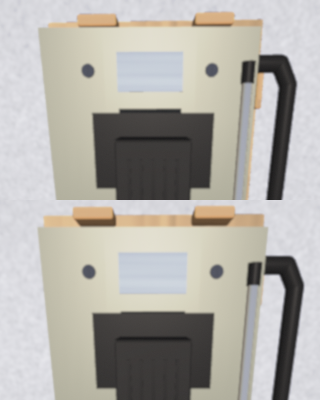

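The screw pattern beside the good bay matches the scrap one: the spacing is 87.3 mm in both, so there is little packing. The relative offset puts the target TCP at (538.6, 192.9) with jaw angle 78.6°, which agrees with the other views to 1–2 mm. Next I lower in steps, feeling for the opening.

Run:
```python
from h import *
st(); to((538.6,192.9,128),78.6)
```

```text
t 9.00 pos [543.3 193.4 168. ] jaw 78.33 tilt [0.0069 0.0014] F [-0.5  0.9 -0.6] M [ 0.02 -0.02  0.04] w 0.557
row [-0.0016, -0.0047, 0.0399] [0.0065, -0.0028, -0.0047]
```

Emit:
arm_command([
  [-0.0015,-0.0045,0.015,0.0065,-0.003,-0.005,0],
  [-0.0015,-0.0045,0.03,0.0065,-0.003,-0.005,0],
  [-0.0015,-0.0045,0.04,0.0065,-0.003,-0.005,0],
  [-0.0015,-0.0045,0.04,0.0065,-0.003,-0.005,0],
  [-0.0015,-0.0045,0.04,0.0065,-0.003,-0.005,0],
  [-0.0015,-0.0045,0.04,0.0065,-0.003,-0.005,0],
])

```text
time: 9.6
tool_pos: [538.3, 193.3, 128.0]
orientation: [[0.197, 0.98, -0.0], [0.98, -0.197, -0.0], [-0.0, -0.0, -1.0]]
contact_force: [0.9, 0.0, -0.4]
gripper_width: 0.554
```

Run:
```python
from h import *
st(); to((538.6,192.9,118),78.6)
```

```text
t 9.60 pos [538.3 193.3 128. ] jaw 78.66 tilt [-0.0004 -0.    ] F [ 0.9  0.  -0.4] M [-0.01 -0.01  0.03] w 0.554
row [-0.0004, 0.0004, 0.01] [-0.0004, 0.0001, 0.0011]
```

Emit:
arm_command([
  [-0.0004,0.0004,0.004,0,0,0,0],
  [-0.0004,0.0004,0.007,0,0,0,0],
  [-0.0004,0.0004,0.01,0,0,0,0],
  [-0.0004,0.0004,0.013,0,0,0,0],
  [-0.0004,0.0004,0.016,0,0,0,0],
  [-0.0004,0.0004,0.016,0,0,0,0],
])

```text
time: 10.2
tool_pos: [537.5, 192.6, 110.7]
orientation: [[0.196, 0.981, -0.003], [0.981, -0.196, -0.001], [-0.002, -0.003, -1.0]]
contact_force: [0.1, -0.2, -0.7]
gripper_width: 0.554
```

```bash
python3 -c "
from h import *
st()"
```

```text
t 10.20 pos [537.5 192.6 110.7] jaw 78.67 tilt [-0.0032 -0.001 ] F [ 0.1 -0.2 -0.7] M [-0.01  0.01 -0.02] w 0.554
```

Emit:
arm_command([
  [0,0.0005,0.001,0,0,0,0],
  [0,0.0005,0.002,0,0,0,0],
  [0,0.0005,0.003,0,0,0,0],
  [0,0.0005,0.004,0,0,0,0],
  [0,0.0005,0.0045,0,0,0,0],
])

```text
time: 10.7
tool_pos: [538.3, 192.6, 106.6]
orientation: [[0.196, 0.981, -0.002], [0.981, -0.196, -0.001], [-0.001, -0.002, -1.0]]
contact_force: [-0.2, 0.9, -0.5]
gripper_width: 0.555
```

```bash
python3 -c "
from h import *
st()"
```

```text
t 10.70 pos [538.3 192.6 106.6] jaw 78.67 tilt [-0.0023 -0.0007] F [-0.2  0.9 -0.5] M [ 0.03 -0.01 -0.02] w 0.555
```

Emit:
arm_command([
  [0,0,0.001,0,0,0,0],
  [0,0,0.002,0,0,0,0],
  [0,0,0.003,0,0,0,0],
  [0,0,0.004,0,0,0,0],
])

```text
time: 11.1
tool_pos: [538.3, 192.6, 102.6]
orientation: [[0.197, 0.98, -0.002], [0.98, -0.197, -0.001], [-0.001, -0.002, -1.0]]
contact_force: [0.2, -0.3, -0.4]
gripper_width: 0.555
```

```bash
python3 -c "
from h import *
st()"
```

```text
t 11.10 pos [538.3 192.6 102.6] jaw 78.67 tilt [-0.0022 -0.0006] F [ 0.2 -0.3 -0.4] M [-0.   -0.02  0.02] w 0.555
```

Emit:
arm_command([
  [0,0,0.001,0,0,0,0],
  [0,0,0.002,0,0,0,0],
  [0,0,0.003,0,0,0,0],
], force=26)

```text
time: 11.4
tool_pos: [538.4, 192.6, 100.2]
orientation: [[0.197, 0.98, -0.002], [0.98, -0.197, -0.0], [-0.001, -0.002, -1.0]]
contact_force: [-1.6, -1.3, 4.7]
gripper_width: 0.551
```

```bash
python3 -c "
from h import *
st()"
```

```text
t 11.40 pos [538.4 192.6 100.2] jaw 78.67 tilt [-0.002  -0.0005] F [-1.6 -1.3  4.7] M [-0.11  0.31  0.02] w 0.551
```

Emit:
arm_command([
  [0,0,0.001,0,0,0,0],
  [0,0,0.002,0,0,0,0],
  [0,0,0.003,0,0,0,0],
  [0,0,0.003,0,0,0,0],
])

```text
time: 11.8
tool_pos: [538.4, 192.6, 98.4]
orientation: [[0.197, 0.98, -0.002], [0.98, -0.197, -0.0], [-0.001, -0.002, -1.0]]
contact_force: [-3.6, -1.6, 12.1]
gripper_width: 0.558
```

```bash
python3 -c "
from h import *
st()"
```

```text
t 11.80 pos [538.4 192.6  98.4] jaw 78.66 tilt [-0.0017 -0.0002] F [-3.6 -1.6 12.1] M [-0.27  0.73 -0.  ] w 0.558
```

Emit:
arm_command([
  [0,0,0.001,0,0,0,0],
  [0,0,0.002,0,0,0,0],
  [0,0,0.002,0,0,0,0],
], force=32)

```text
time: 12.1
tool_pos: [538.4, 192.6, 98.3]
orientation: [[0.197, 0.98, -0.001], [0.98, -0.197, 0.0], [-0.0, -0.001, -1.0]]
contact_force: [-6.4, -2.4, 23.7]
gripper_width: 0.55
```

Run:
```python
from h import *
st()
f=grab("wrist"); g=f["bgr"]; cv2.imwrite("pics/c10.png",cv2.resize(g[60:330,130:380],None,fx=2.2,fy=2.2,interpolation=cv2.INTER_CUBIC))
```

```text
t 12.10 pos [538.4 192.6  98.3] jaw 78.66 tilt [-0.0014  0.0001] F [-6.4 -2.4 23.7] M [-0.54  1.43  0.02] w 0.550
```

View pics/c10.png

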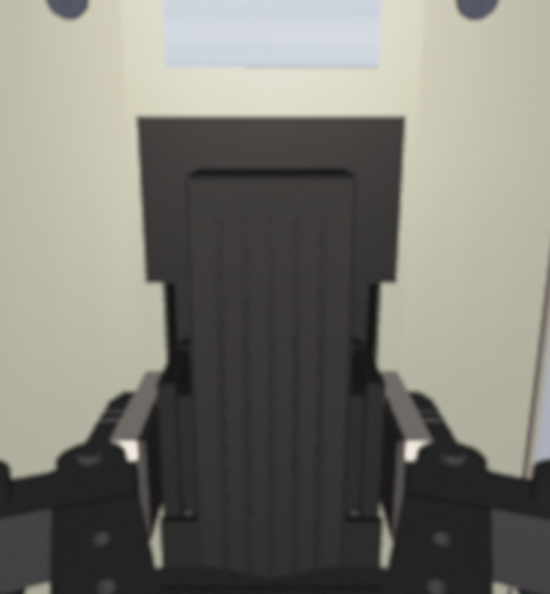

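Contact is stiff at 98.3 mm: the cover is in the bay and against a hard stop. The picture shows the flange square and flat, with its edge from (138,117) to (405,117). I now open slowly while keeping a light downward push, so that the catches spring out.

Emit:
arm_command([
  [0,0,-0.0005,0,0,0,0.12],
  [0,0,-0.0005,0,0,0,0.16],
  [0,0,-0.0005,0,0,0,0.2],
  [0,0,-0.0005,0,0,0,0.24],
  [0,0,-0.0005,0,0,0,0.28],
  [0,0,-0.0005,0,0,0,0.32],
])

```text
time: 12.75
tool_pos: [538.4, 193.0, 96.7]
orientation: [[0.196, 0.981, -0.001], [0.981, -0.196, 0.0], [0.0, -0.001, -1.0]]
contact_force: [-3.1, 1.0, 9.6]
gripper_width: 0.661
```

```bash
python3 -c "
from h import *
st()"
```

```text
t 12.75 pos [538.4 193.   96.7] jaw 78.68 tilt [-0.0013  0.0003] F [-3.1  1.   9.6] M [-0.1   0.64  0.07] w 0.661
```

Emit:
arm_command([
  [0,0,-0.001,0,0,0,0.45],
  [0,0,-0.002,0,0,0,0.6],
  [0,0,-0.003,0,0,0,0.8],
  [0,0,-0.01,0,0,0,0.9],
  [0,0,-0.03,0,0,0,0.9],
  [0,0,-0.06,0,0,0,0.9],
  [0,0,-0.1,0,0,0,0.9],
  [0,0,-0.1,0,0,0,0.9],
  [0,0,-0.1,0,0,0,0.9],
])

```text
time: 13.65
tool_pos: [539.0, 192.8, 196.5]
orientation: [[0.196, 0.981, 0.0], [0.981, -0.196, 0.0], [0.0, 0.0, -1.0]]
contact_force: [-0.3, -0.1, 0.1]
gripper_width: 0.945
```

Run:
```python
from h import *
import pickle
f=grab("wrist"); st(); pickle.dump(f,open("w11.pkl","wb")); g=f["bgr"]
p=proj(f,[[538.5,192.8,88]])[0]; print(p)
x0,y0=max(int(p[0])-110,0),max(int(p[1])-130,0); print(x0,y0)
cv2.imwrite("pics/c11.png",cv2.resize(g[y0:y0+260,x0:x0+220],None,fx=2.3,fy=2.3,interpolation=cv2.INTER_CUBIC))
```

```text
t 13.70 pos [538.1 192.6 195.2] jaw 78.67 tilt [-0.0026 -0.0007] F [-0.2 -0.2 -0.6] M [ 0.01 -0.01  0.07] w 0.949
[252.05720279 198.28938295]
142 68
```

The picture limit is reached, so I check by numbers: the silhouette of the tabs and flange in the saved wrist frame, then a feel from above.

Run:
```python
from h import *
import pickle
for nm,z0 in(("w3.pkl",None),("w11.pkl",None)):
    f=pickle.load(open(nm,"rb")); g=f["bgr"]; ctr=(240,190) if nm=="w3.pkl" else (252,190)
    m,s,c=blob(g.max(2)<80,ctr); print(nm,s.tolist(),c.round(1),"eye z",f["eye"][2].round(1))
    prev=None
    for v in range(s[1],s[1]+s[3],1):
        q=np.nonzero(m[v])[0]; w=(q.min(),q.max())
        if prev is None or abs(w[0]-prev[0])+abs(w[1]-prev[1])>2:
            a=ray(f,[[w[0]-.5,v],[w[1]+.5,v]],99.5 if 8<(v-s[1])*1. and 55<v-s[1]<110 else 77); print(v-s[1],w,np.linalg.norm(a[0]-a[1]).round(1),a.mean(0).round(1)[:2])
        prev=w
    q=np.nonzero(m[s[1]+80])[0]; a=ray(f,[[q.min()-.5,s[1]+80],[q.max()+.5,s[1]+80]],99.5); print("tabs width",np.linalg.norm(a[0]-a[1]))
to((538.5,192.8,140),78.6)
```

```text
w3.pkl [207, 116, 70, 150, 9454] [241.8 189.2] eye z 320.0
0 (np.int64(209), np.int64(227)) 16.0 [ 437.6 -219.2]
1 (np.int64(209), np.int64(275)) 56.6 [ 444.3 -200.1]
43 (np.int64(214), np.int64(274)) 53.7 [ 478.7 -209.2]
44 (np.int64(214), np.int64(271)) 51.1 [ 479.2 -210.7]
62 (np.int64(211), np.int64(271)) 49.6 [ 489.8 -214.5]
63 (np.int64(210), np.int64(273)) 52.1 [ 490.7 -214.3]
103 (np.int64(216), np.int64(274)) 50.1 [ 524.7 -222. ]
104 (np.int64(216), np.int64(269)) 45.9 [ 524.9 -224.3]
112 (np.int64(212), np.int64(271)) 56.7 [ 540.4 -231.1]
148 (np.int64(223), np.int64(260)) 37.3 [ 576.7 -242.6]
149 (np.int64(224), np.int64(258)) 34.4 [ 577.6 -243.4]
tabs width 57.1922247756776
w11.pkl [217, 115, 72, 153, 9802] [252.6 188.9] eye z 314.9
0 (np.int64(219), np.int64(286)) 56.2 [471.5 206.6]
43 (np.int64(222), np.int64(282)) 52.5 [506.2 199.2]
63 (np.int64(222), np.int64(284)) 50.0 [518.9 197.5]
64 (np.int64(220), np.int64(285)) 52.5 [519.6 197. ]
105 (np.int64(225), np.int64(280)) 46.4 [553.6 190.2]
114 (np.int64(222), np.int64(283)) 57.3 [570.7 186.7]
150 (np.int64(234), np.int64(272)) 37.4 [607.3 179.9]
152 (np.int64(239), np.int64(256)) 17.3 [608.3 174.2]
tabs width 57.34884787534568
row [0.0004, 0.0004, 0.0552] [-0.0024, 0.0012, 0.0012]
```

Tab width is 57.3 mm here and was 57.2 mm on the scrap radio, and the flange size is the same, so both tabs sprung fully out at latched height. A light press on top with shut fingers will confirm the hold.

Emit:
arm_command([
  [0,0,0.02,0,0,0,-1],
  [0,0,0.04,0,0,0,-1],
  [0,0,0.055,0,0,0,-1],
  [0,0,0.055,0,0,0,-1],
  [0,0,0.058,0,0,0,-1],
  [0,0,0.061,0,0,0,-1],
  [0,0,0.063,0,0,0,-1],
  [0,0,0.065,0,0,0,-1],
], force=20)

```text
time: 14.5
tool_pos: [538.6, 192.7, 130.5]
orientation: [[0.196, 0.981, -0.001], [0.981, -0.196, -0.0], [-0.001, -0.001, -1.0]]
contact_force: [-0.6, -0.4, -0.7]
gripper_width: 0.003
```

Emit:
arm_command([
  [0,0,0.001,0,0,0,-1],
  [0,0,0.002,0,0,0,-1],
  [0,0,0.003,0,0,0,-1],
])

```text
time: 14.8
tool_pos: [538.5, 192.7, 128.0]
orientation: [[0.196, 0.981, -0.002], [0.981, -0.196, -0.0], [-0.001, -0.002, -1.0]]
contact_force: [-1.8, 0.1, 7.7]
gripper_width: -0.004
```

Emit:
arm_command([
  [0,0,0.001,0,0,0,-1],
  [0,0,0.001,0,0,0,-1],
])

```text
time: 15.0
tool_pos: [538.5, 192.7, 127.4]
orientation: [[0.197, 0.98, -0.002], [0.981, -0.197, -0.0], [-0.001, -0.002, -1.0]]
contact_force: [-1.7, -0.7, 7.3]
gripper_width: 0.005
```

Emit:
arm_command([
  [0,0,0.001,0,0,0,-1],
  [0,0,0.001,0,0,0,-1],
])

```text
time: 15.2
tool_pos: [538.5, 192.7, 127.0]
orientation: [[0.196, 0.981, -0.001], [0.981, -0.196, -0.0], [-0.0, -0.001, -1.0]]
contact_force: [-3.5, -0.7, 9.8]
gripper_width: 0.005
```

Emit:
arm_command([
  [0,0,0.001,0,0,0,-1],
  [0,0,0.001,0,0,0,-1],
])

```text
time: 15.4
tool_pos: [538.5, 192.7, 126.9]
orientation: [[0.197, 0.98, -0.001], [0.98, -0.197, 0.0], [-0.0, -0.001, -1.0]]
contact_force: [-4.5, -1.5, 15.4]
gripper_width: -0.003
```

This is the latched signature: stiff to about 7 N, about 1.3 mm of soft travel to about 9 N, then the hard stop. One firmer push, under 30 N, makes sure of both catches, then I withdraw.

Emit:
arm_command([
  [0,0,0.001,0,0,0,-1],
  [0,0,0.0015,0,0,0,-1],
  [0,0,0.0015,0,0,0,-1],
])

```text
time: 15.7
tool_pos: [538.5, 192.7, 126.9]
orientation: [[0.197, 0.98, -0.001], [0.98, -0.197, 0.0], [0.0, -0.001, -1.0]]
contact_force: [-6.4, -2.2, 22.7]
gripper_width: -0.002
```

Emit:
arm_command([
  [0,0,-0.004,0,0,0,-1],
  [0,0,-0.01,0,0,0,-1],
  [0,0,-0.03,0,0,0,-1],
  [0,0,-0.07,0,0,0,-1],
  [0,0,-0.09,0,0,0,-1],
  [0,0,-0.09,0,0,0,-1],
  [0,0,-0.09,0,0,0,-1],
  [0,0,-0.09,0,0,0,-1],
])

```text
time: 16.5
tool_pos: [537.7, 192.4, 211.3]
orientation: [[0.196, 0.981, -0.005], [0.981, -0.196, -0.002], [-0.003, -0.005, -1.0]]
contact_force: [-0.4, 0.0, -0.5]
gripper_width: 0.002
```

Run:
```python
from h import *
import pickle
f=grab("wrist"); st(); g=f["bgr"]; p=proj(f,[[538.5,192.8,88]])[0]
m,s,c=blob(g.max(2)<80,p); print(s.tolist(),c.round(1))
for v,z,n in((10,77,"flange -x"),(80,99.5,"tabs"),(125,77,"flange +x")):
    q=np.nonzero(m[s[1]+v])[0]; a=ray(f,[[q.min()-.5,s[1]+v],[q.max()+.5,s[1]+v]],z); print(n,np.linalg.norm(a[0]-a[1]).round(1),a.mean(0).round(1),np.degrees(np.arctan2(*(a[1]-a[0])[1::-1])).round(2))
t=pickle.load(open("t5.pkl","rb")); T=grab("top"); a0=cv2.imread("pics/top0.png")
d=cv2.absdiff(a0,T["bgr"]).max(2)>40; d=cv2.morphologyEx(d.astype(np.uint8),cv2.MORPH_OPEN,np.ones((3,3)))
n,l,S,C=cv2.connectedComponentsWithStats(d)
print([(S[i].tolist()) for i in range(1,n) if S[i,4]>12])
```

```text
t 16.55 pos [537.7 192.4 211.2] jaw 78.67 tilt [-0.0052 -0.0018] F [-1.   0.2 -0.5] M [-0.03  0.01 -0.05] w -0.001
[331, 74, 44, 166, 2282] [358.6 152.5]
flange -x 23.0 [461.7 297.5  77. ] 78.66
tabs 10.8 [517.9 288.9  99.5] 78.7
flange +x 11.4 [564.2 288.7  77. ] 78.73
[[170, 120, 55, 90, 2442], [210, 162, 5, 6, 24], [204, 169, 10, 6, 46], [181, 206, 84, 103, 4663], [0, 249, 247, 111, 12314], [259, 293, 4, 4, 15], [251, 304, 16, 9, 75], [242, 311, 6, 4, 22], [266, 315, 8, 9, 61], [279, 325, 5, 7, 31], [280, 330, 9, 14, 84], [248, 339, 7, 6, 35], [260, 345, 21, 13, 154]]
```

Run:
```python
from h import *
f=grab("wrist"); g=f["bgr"]; d=g.max(2)<80
for n,P,z in(("flange -x",(484,204,77),77),("tabs",(538.5,192.8,99.5),99.5),("flange +x",(590,182.5,77),77)):
    u,v=proj(f,[P])[0].round().astype(int); r=d[v]; l=u
    while r[l-1]: l-=1
    h=u
    while r[h+1]: h+=1
    a=ray(f,[[l-.5,v],[h+.5,v]],z); print(n,(l,h,v),np.linalg.norm(a[0]-a[1]).round(1),a.mean(0).round(1))
st(); bot.sign_off()
```

```text
flange -x (np.int64(223), np.int64(285), np.int64(132)) 56.2 [484.  204.4  77. ]
tabs (np.int64(222), np.int64(286), np.int64(199)) 56.3 [538.6 193.5  99.5]
flange +x (np.int64(249), np.int64(257), np.int64(243)) 9.0 [589.6 182.3  77. ]
t 16.65 pos [537.9 192.5 211.4] jaw 78.67 tilt [-0.0046 -0.0016] F [-0.4  0.2 -0.1] M [-0.02 -0.02  0.04] w -0.000
the job is handed in; nothing more can be done
```

I moved the cover from the scrap radio to the repaired one, where it is latched, and handed the job in at 16.65 s with the gripper clear, about 85 mm above it. I pinched both tabs fully in (47.4 mm across) and lifted the cover straight off. I then lowered it into the open bay by feel, pressed it home and opened the fingers slowly while still pushing lightly.

**Checks that passed**
- **Hold:** Pressing on top gave about 7 N, then roughly 1.3 mm of soft travel up to about 10 N, then a hard stop. That is how a latched cover on its seal should feel. A last push of 22.7 N moved it no further.
- **Tabs and position:** The tabs measure 56–57 mm across, against 57.2 mm while latched on the scrap radio, so both have sprung out. The cover is centred to within 1 mm of where I aimed it.
- **Forces:** The highest wrist force I saw was about 24 N, while pressing the cover in.

**Checks that failed or disagreed**
- **+x end of the flange:** In the last frame the shut fingers hid that end, so its 9 mm reading is not valid. The frame before the top press showed it normal, at 57 mm.
- **Bay position:** The early views disagreed by up to 5 mm in x. I placed the cover using screw offsets copied from the scrap radio.
- **Before/after top view:** It showed changes only at the good bay and where the arm had been. The scrap bay did not register, probably because it is dark on dark.
- **Picture limit:** I had used all 12 pictures by then, so everything after release was checked by numbers only. I did not look at how level the cover sits.

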